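# Clamp the tube in the jig's swing-bolt coupler

## Robot

A 7-joint arm with a two-finger parallel gripper is mounted at the origin on the work surface. World frame = base frame: x ahead of the robot, y to its left, z up, the work surface at z = 0. Lengths are in m, angles in degrees, forces in N, time in s.
With the tool pointing down it reaches from about 0.425 to 0.875 m from the base axis. Payload 4.7 kg.
Tool frame: the origin (TCP) lies on the mounting face of the last link; the fingertips stand 182 mm ahead of it and the grasp point (between the pads) lies env.grip_depth ahead of it (env.grip_depth is the distance from the TCP to the grasp point, in m); x points along the fingers, y is the direction in which the jaws open and shut, and the axes are right-handed (so a half turn about x gives the same grasp; the last joint's range is limited). The gripper opens to 87 mm and grips with 3 to 60 N. Pads are 19 mm wide; open, the fingers measure 117 mm over their backs; the gripper's body (75 mm by 190 mm) begins 51 mm behind the grasp point.
Start: joints at [63.891, 18.392, -4.016, 83.108, 1.295, 78.541, -3.26], TCP at [0.294, -0.58, 0.405] pointing down, gripper open.
Joint ranges: [-163.93, 163.93], [-17.29, 119.83], [-79.2, 71.16], [3.27, 140.29], [-89.18, 269.18], [5.43, 117.66], [-154.24, 154.24]. Speed limits (degrees/s): [147.25, 147.25, 180, 180, 180, 180, 180].

## Interface

Orientations are given as [roll, pitch, yaw] about the fixed x, y, z axes, in that order (R = Rz(yaw) Ry(pitch) Rx(roll)).
In Python, from cell import sensors, viewer, env gives the robot as it stands.
- The arm moves only by the tool carry_out, never from a script. Its argument "moves" is a list of rows, each a list of 4 numbers: the shift along the world's x, y, z in cm, then the turn about the world's z in rad. In form: [[tx, ty, tz, spin], ...]. A call has 1 to 12 rows; each row shifts and turns the pose as measured when the row begins; what a row does not reach is not made up. A row lasts 1/10 s, in which the tool goes at most 50 mm and 8.59 degrees, less where a joint would pass 70% of its speed; a pose out of reach is approached as far as the arm can. A call with a gripper value outside its range is refused whole. "hand" is the finger opening in cm, from 0 to 8.7, set as the call begins (left out, the last holds). The fingers move at their own pace and stop on an object; "force" is the grip in N (left out, the last holds). Time passes only in rows, so rows that do not move let the fingers close. It gives the time, the measured TCP pose, the force and the opening at its end, in the units of the state.
- sensors.get_obs(): the state, without advancing time (a new reading comes with each control period).
- viewer.read_camera(name): name is "scene" or "top" or "wrist"; returns the picture (400x640x3 uint8, red, green, blue); there is no depth.
- viewer.camera_model(name): a dict with "K" (3x3 intrinsics, pixels), "extrinsics" (4x4, takes a point from world to camera coordinates). Camera axes: x right, y down, z forward; pixel columns grow to the right and rows downward; lengths in m; the calibration is good to about 2 mm. A picture is of the moment at which its call begins: read the wrist's pose just before it. camera_model takes no time and is no camera call; for the wrist camera it gives the pose at the moment of the call.
- env.sign_off(): hands the job in, once; it reports no verdict.
The state is a dict: "time_s": time; "qpos": joint angles; "joint_velocities": joint speeds; "effort": joint torques, N m; "tool_pos": TCP position; "tool_rot": TCP orientation; "force": force on the tool from outside, world axes, zero at the start; "wrist_torque": the same for the moment, N m; "grip_width": finger opening in m.
Only numpy, scipy, OpenCV 4.12 (cv2) and the standard library are available. Lean on these libraries where they do the work, as an engineer would, in place of code of your own. Each camera call takes 0.05 s, during which the arm holds its last target. There are 200 camera calls.

## Task

On the jig plate, slide the white tube along its saddles until its end touches the upright stop plate, then swing the coupler's hinged half fully down over the tube, and then swing the T-handled bolt upright, all the way into the slot of the closed half. Leave the other things on the table where they are.

Things in the scene. Friction and masses are not known exactly. Their poses are not given: they have to be found in the camera images.
- fixture: aluminium jig plate fixed to the table, 170 mm (its x) by 290 mm (its y, -135 to +155), 20 mm thick; origin on the table under the plate, z up, yaw -0.35 to 0.35 (+x away from the robot). It carries a steel coupler 50 mm wide in y, centred at y = -35 mm, a black half-round rest at y = 65 mm, a stop plate, and a grey block 45 x 50 mm, 52 mm high at (-55, 100) mm. All rigid
- stop_face (a point): point on the upright stop plate's face where the tube's end centre must come (fixture frame 0, -100, 95 mm); the plate is 60 mm wide in x, its top at z = 118 mm
- tube: loose white tube, 40 mm diameter, 200 mm long, 0.2 to 0.45 kg, lying in the coupler's open lower half and the black rest, axis at fixture x = 0, z = 95 mm; origin at its centre, its y axis along it, parallel to the fixture's y (it may roll). It starts 15 to 42 mm short of the stop plate and slides along y when its tail is pushed with 1 to 4 N
- tube_end (a point): centre of the tube's end face nearest the stop plate (its -y end)
- tube_tail (a point): centre of the tube's other end face (+y end), the one to push
- cap (a joint): angle of the coupler's upper, hinged half, rad: 0 = shut over the tube (hard stop), 1.57 = standing upright, up to 2.4 = leaning back. It starts between 1.75 and 2.15. Its hinge is stiff (about 0.13 N m) so it stays where left; it can be pushed over with a few newtons
- cap_hinge (a point): centre of the hinge of the upper half (fixture frame -42, -35, 95 mm); the hinge axis is parallel to the fixture's y and the half swings from the -x side over the tube towards +x
- cap_lip (a point): middle of the hinged half's free end, 104 mm from the hinge, 50 mm wide. This end is a flat flange, 64 to 104 mm from the hinge; its outer face (on top when shut, z = 108 mm) lies 13 mm from the plane through the hinge axis, its inner face 1 mm. Nearer the hinge a half-round crown bulges to 32 mm. A slot 15 mm wide, open at the lip, runs 22 mm into the flange's middle
- bolt (a joint): angle of the swing bolt, rad: 0 = upright in the slot (hard stop), 1.57 = lying level towards +x. It starts between 1.1 and 1.5. Its pivot is stiff (about 0.10 N m) so it stays where left. If it is upright before the hinged half is shut, its nut blocks the half
- bolt_pivot (a point): centre of the bolt's pivot (fixture frame 48, -35, 50 mm), axis parallel to the fixture's y
- bolt_bar (a point): centre of the bolt's T-bar, 88 mm from the pivot: a bar 16 mm in diameter and 50 mm long, parallel to the fixture's y, free at both flat ends. Below it sits a round nut 26 mm across (61 to 79 mm from the pivot) on a 12 mm rod
- offcut: upright white tube offcut, 40 mm diameter, 90 mm tall; origin at the centre of its foot; a bystander
- strip: aluminium strip lying flat, 180 x 22 x 5 mm with a small raised pad; origin under its centre; a bystander
- joint_piece: black plastic pipe joint, a T of two short barrels, about 60 x 60 x 48 mm; origin under its centre; a bystander
- driver: screwdriver lying on the table; a bystander
- scanner: black barcode scanner on a round foot 100 mm wide, 160 mm tall; origin under its foot; a bystander
- tray: clear tray with metal strips, 260 x 200 x 30 mm; origin under its centre; a bystander
Things that resemble listed ones, but are neither listed nor needed, are in the scene too. There is more than one size of the tube; the one meant has the size given above.

How it is judged (in metres and radians):
On the way, in this order (a step that is already met when the one before it is completed fails the run):
1. the tube's end is against the stop plate (distance between tube_end and stop_face below 0.005 m and angle between the y axis of tube and the y axis of fixture, either way round below 0.05 rad), for 0.2 s.
2. the hinged half is shut over the tube (all of step 1 and value of joint cap below 0.06 rad), for 0.2 s.
3. the bolt stands in the slot of the shut half (all of step 2 and value of joint bolt below 0.12 rad), for 0.2 s.
At the end, for the whole second after the job is handed in: The tube lies in the saddles with its end centre within 5 mm of the stop point and within 0.05 rad of parallel to the fixture's y, the hinged half is within 0.06 rad of shut, the bolt is within 0.12 rad of upright in the slot, and all are at rest (all of step 3 and velocity of joint bolt between -0.05 and 0.05 rad/s and velocity of joint cap between -0.05 and 0.05 rad/s and linear speed of tube below 0.02 m/s); the robot touches nothing.
It fails at once if a bystander is moved more than 30 mm (distance of any of offcut, strip, joint_piece, driver, scanner, tray from where it was at the start of the episode above 0.03 m).
It also fails if it takes over 64 s, if anything falls off the work surface, if the arm or the gripper's body presses on something with over 40 N, if the wrist force passes 120 N, or if a joint passes its speed limit or range.

## Working session

There is one attempt and no reset: what is moved stays moved. The work goes in short steps, Python scripts to look and compute and a tool call to move; the robot and the scene stay as the last step left them, time stands still between calls to the robot, and variables do not carry over. Pictures are saved under pics/ and viewed, about 8 in all and at most 12, crops included, and the job is handed in when it is done.

Besides the shell and the picture viewer there is one more tool, called after ">>>" by a JSON object that holds its "op" and its "data". carry_out: Moves the arm, as the interface text tells. Its arguments: {"type":"object","properties":{"moves":{"type":"array"},"hand":{"type":"number"},"force":{"type":"number"}},"required":["moves"]}

```bash
mkdir -p pics
python3 - <<'E'
from cell import sensors, viewer, env
import cv2,numpy as np
o=sensors.get_obs();print(o['time_s'],o['tool_pos'],o['tool_rot'],o['grip_width'],env.grip_depth)
for n in("scene","top"):
    im=viewer.read_camera(n);cv2.imwrite(f"pics/{n}0.png",im[:,:,::-1])
    m=viewer.camera_model(n);print(n,np.round(m['K'],1).tolist(),np.round(m['extrinsics'],4).tolist())
E
```

```text
0.0 [ 0.29411711 -0.57942508  0.40365979] [-86.51259084  89.89121953 120.40667676] 0.08715453057302777 0.1635
scene [[491.4, 0.0, 325.9], [0.0, 491.4, 196.2], [0.0, 0.0, 1.0]] [[-0.7459, 0.6661, -0.0058, 0.3665], [0.5068, 0.5618, -0.6538, -0.1908], [-0.4322, -0.4906, -0.7566, 1.8029], [0.0, 0.0, 0.0, 1.0]]
top [[443.8, 0.0, 323.5], [0.0, 443.8, 206.9], [0.0, 0.0, 1.0]] [[0.0083, -1.0, 0.0046, -0.0005], [-0.9888, -0.0089, -0.1493, 0.505], [0.1493, -0.0033, -0.9888, 1.5785], [0.0, 0.0, 0.0, 1.0]]
```

View pics/scene0.png

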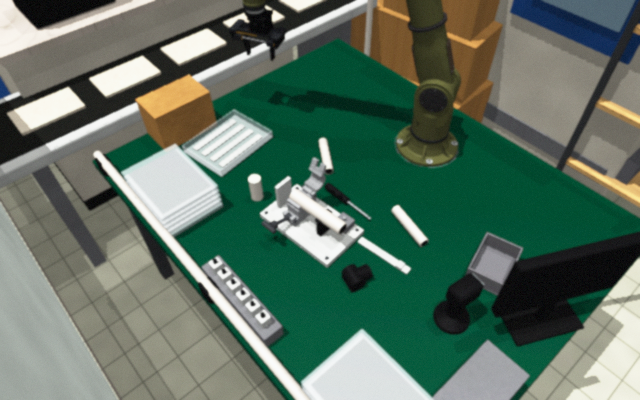

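View pics/top0.png

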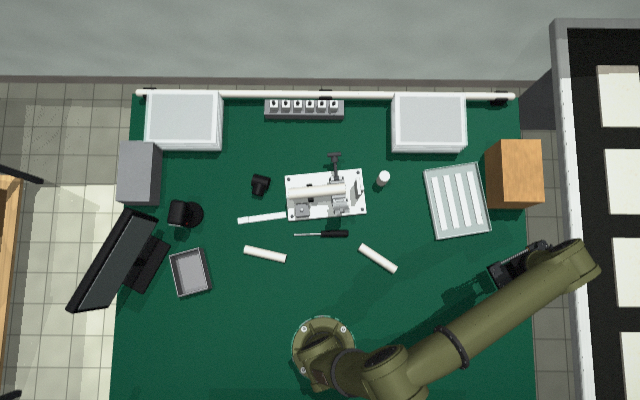

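The jig is at top pixels (285–367, 170–220). The white tube in its saddles runs along row 190. Two other loose tubes, at (265,254) and (378,258), lie flat on the table, so they aren't the one meant. I'll confirm that in an enlarged crop.

Run:
```python
import cv2,numpy as np
a=cv2.imread("pics/top0.png")[140:240,230:400];b=cv2.imread("pics/scene0.png")[140:280,240:420]
a=cv2.resize(a,(680,400),interpolation=cv2.INTER_CUBIC)[:, :]
cv2.imwrite("pics/c1.png",a)
```

```text
(no output)
```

View pics/c1.png

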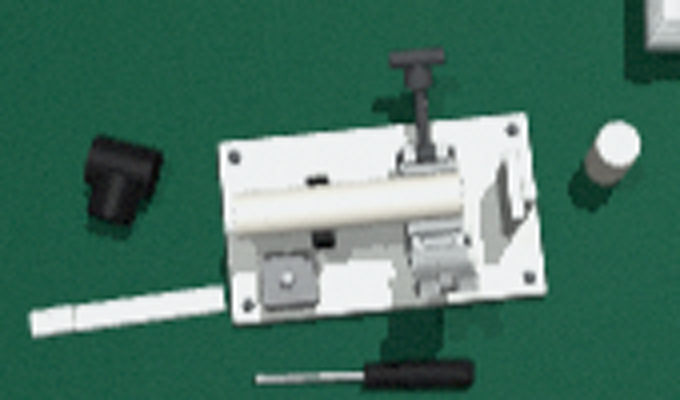

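The tube in the saddles runs from crop (232,213) to (463,190). The bolt's T-bar is at (417,57), the cap leans back at about (437,255), and the stop plate is at about (515,190). The plate corners are (220,144), (525,114), (547,294) and (232,323).

```bash
cat > h.py <<'E'
import numpy as np,json
from cell import viewer
def ray(n,px,m=None):
    m=m or viewer.camera_model(n);K=np.array(m['K']);T=np.array(m['extrinsics']);R=T[:3,:3]
    return -R.T@T[:3,3], R.T@np.linalg.solve(K,[px[0],px[1],1.])
def onz(n,px,z,m=None):
    c,d=ray(n,px,m);return c+d*(z-c[2])/d[2]
def onplane(n,px,p,nn,m=None):
    c,d=ray(n,px,m);return c+d*((p-c)@nn)/(d@nn)
E
python3 - <<'E'
from h import *
f=lambda p:(p[0]/4+230-.4,p[1]/4+140-.4)
C=np.array([onz("top",f(p),.02) for p in[(220,144),(525,114),(547,294),(232,323)]])[:,:2]
M=np.array([(.085,.155),(.085,-.135),(-.085,-.135),(-.085,.155)])
print(C, [np.linalg.norm(C[i]-C[(i+1)%4]) for i in range(4)])
a,b=M-M.mean(0),C-C.mean(0)
yaw=np.arctan2((a[:,0]*b[:,1]-a[:,1]*b[:,0]).sum(),(a*b).sum())
R=np.array([[np.cos(yaw),-np.sin(yaw)],[np.sin(yaw),np.cos(yaw)]])
t=C.mean(0)-R@M.mean(0);print("origin",t,"yaw",yaw, C-(M@R.T+t))
F=np.eye(4);F[:2,:2]=R;F[:2,3]=t;np.save("F.npy",F)
Fi=np.linalg.inv(F);tf=lambda p:np.round((Fi@np.r_[p,1])[:3]*1000,1)
for n,p,z in[("tail",(232,213),.095),("end",(463,190),.095),("stop top L",(503,170),.118),("block",(289,255),.052)]:print(n,tf(onz("top",f(p),z)))
n=F[:3,1]
pl=(F@[0,-.035,0,1])[:3]
for k,p in[("bar",(417,57)),("cap lower",(437,290)),("cap",(437,275))]:print(k,tf(onplane("top",f(p),pl,n)))
E
```

```text
[[ 0.62399128  0.14935639]
 [ 0.65527795 -0.13460385]
 [ 0.48588281 -0.15411565]
 [ 0.45647527  0.1347766 ]] [np.float64(0.2856786219579947), np.float64(0.17051516955102677), np.float64(0.29038514570780416), np.float64(0.16814928946024083)]
origin [ 0.55644843 -0.01109223] yaw 0.10434953742649335 [[-8.49954016e-04 -2.56188045e-03]
 [ 2.30238202e-04  1.90042938e-03]
 [-8.96107572e-05  9.58790438e-05]
 [ 7.09326570e-04  5.65572030e-04]]
tail [  3.6 142.4  95. ]
end [  4.8 -62.5  95. ]
stop top L [ 14.7 -97.4 118. ]
block [-31.6  97.   52. ]
bar [133.7 -35.   78.3]
cap lower [-70.7 -35.   12.4]
cap [-60.6 -35.   38.8]
```

Sizes and height check out: the sides come to 0.286/0.290 and 0.170/0.168 m. The fixture yaw is about 0.104 rad, with its origin at (0.556, -0.011). The tube tail is near fixture y ≈ 140. I'll move to just past the tail with the jaws along the fixture's y.

>>> {"op": "carry_out", "data": {"moves": [[1, 3, 4, -0.09], [1, 3, 4, -0.09], [1.5, 4.6, 0, -0.09], [1.5, 4.6, 0, -0.095], [1.5, 4.6, 0, 0], [1.5, 4.6, 0, 0], [1.5, 4.6, 0, 0], [1.5, 4.6, 0, 0], [1.5, 4.6, 0, 0], [1.5, 4.6, 0, 0], [1.5, 4.6, 0, 0], [1.5, 4.6, 0, 0]], "hand": 0}}

```text
time_s: 1.3
tool_pos: [0.4595, -0.0472, 0.4788]
tool_rot: [-62.9, 89.6, 121.3]
force: [0.0, -1.1, -0.5]
grip_width: 0.0028
```

>>> {"op": "carry_out", "data": {"moves": [[1.5, 4.6, 0, 0], [1.5, 4.6, 0, 0], [1.5, 4.6, 0, 0], [1.5, 4.6, 0, 0], [0, 0, 0, 0]]}}

```text
time_s: 1.8
tool_pos: [0.5184, 0.1506, 0.478]
tool_rot: [-72.3, 89.4, 112.4]
force: [0.8, 0.2, 0.4]
grip_width: 0.0005
```

```bash
cat >> h.py <<'E'
F=np.load("F.npy") if __import__("os").path.exists("F.npy") else np.eye(4)
Fi=np.linalg.inv(F)
def where():
    from cell import sensors
    from scipy.spatial.transform import Rotation as Ro
    o=sensors.get_obs();R=Ro.from_euler('xyz',o['tool_rot'],degrees=True).as_matrix()
    tip=o['tool_pos']+.182*R[:,0]
    yaw=np.arctan2(F[1,0],F[0,0]);j=np.arctan2(R[1,1],R[0,1])-yaw-np.pi/2
    print("t",o['time_s'],"tip world",np.round(tip,4),"tip fix mm",np.round((Fi@np.r_[tip,1])[:3]*1000,1),"jaw-y err",round((j+np.pi/2)%np.pi-np.pi/2,3),"xaxis",np.round(R[:,0],3),"F",np.round(o['force'],1),"w",round(o['grip_width'],4))
E
python3 - <<'E'
from h import *
import cv2
where()
m=viewer.camera_model("wrist");im=viewer.read_camera("wrist");cv2.imwrite("pics/w1.png",im[:,:,::-1])
np.savez("w1.npz",**{k:np.array(m[k]) for k in("K","extrinsics")})
print(np.round(-np.array(m['extrinsics'])[:3,:3].T@np.array(m['extrinsics'])[:3,3],3))
E
```

```text
t 1.8 tip world [0.5177 0.1523 0.2961] tip fix mm [-21.5 166.6 296.1] jaw-y err -0.022 xaxis [-0.004  0.01  -1.   ] F [0.8 0.2 0.4] w 0.0005
[0.603 0.158 0.459]
```

View pics/w1.png

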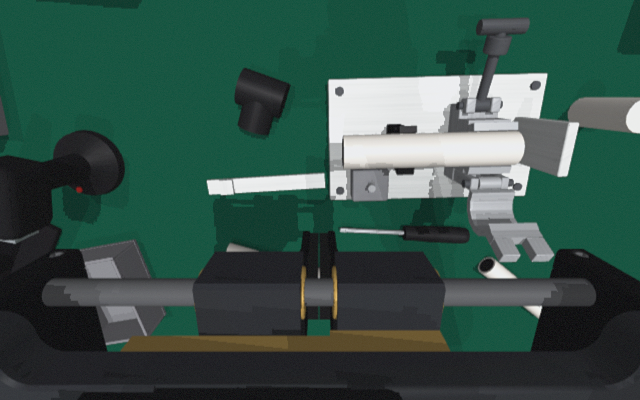

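The wrist view shows plate corners at (329,80), (547,73) and (331,199). The tube tail is at (344,150), the T-bar centre at about (503,27) and the cap lip at about (525,256).

Run:
```python
from h import *
m=dict(np.load("w1.npz"))
tf=lambda p:np.round((Fi@np.r_[p,1])[:3]*1000,1)
for n,p,z in[("c++ 85,155",(329,80),.02),("c+- 85,-135",(547,73),.02),("c-+ -85,155",(331,199),.02),("tail top",(346,135),.107),("tail ctr",(343,152),.095),("tail bottom z",(345,168),.085),("stop top near",(574,176),.118),("stoptop far",(578,123),.118)]:print(n,tf(onz("wrist",p,z,m)))
pl=(F@[0,-.035,0,1])[:3]
for k,p in[("bar",(503,27)),("lip",(526,257)),("lip outer",(524,260))]:
    q=tf(onplane("wrist",p,pl,F[:3,1],m));print(k,q,"bolt r,ang",np.hypot(q[0]-48,q[2]-50),np.arctan2(q[0]-48,q[2]-50),"cap r,ang",np.hypot(q[0]+42,q[2]-95),np.arctan2(q[2]-95,q[0]+42))
```

```text
c++ 85,155 [ 83.9 153.   20. ]
c+- 85,-135 [  86.3 -134.6   20. ]
c-+ -85,155 [-83.9 151.9  20. ]
tail top [ 21.2 136.5 107. ]
tail ctr [-1.000e-01  1.391e+02  9.500e+01]
tail bottom z [-21.8 135.9  85. ]
stop top near [ -28.5 -120.6  118. ]
stoptop far [  30.2 -111.3  118. ]
bar [130.8 -35.   82.7] bolt r,ang 89.02319922357319 1.1946703972589985 cap r,ang 173.23720731990574 -0.07106070353181641
lip [-91.4 -35.  187.2] bolt r,ang 195.59192212358872 -0.7933517194705911 cap r,ang 104.60019120441414 2.0626656966076364
lip outer [-95.8 -35.  185.3] bolt r,ang 197.44500500139276 -0.8158437868981687 cap r,ang 105.11198789862173 2.1081158206800383
```

Good: bolt ≈ 1.19 rad (radius 89 vs 88), cap ≈ 2.06 rad (radius 104.6 vs 104), tail at y ≈ 138. Next I descend behind the tail.

>>> {"op": "carry_out", "data": {"moves": [[0.7, 0.1, -4, 0.02], [0.7, 0.1, -4, 0], [0.7, 0.1, -4, 0], [0, 0, -4, 0], [0, 0, -4, 0], [0, 0, -1, 0], [0, 0, 0, 0]]}}

```text
time_s: 2.55
tool_pos: [0.5395, 0.141, 0.2612]
tool_rot: [15.7, 89.8, -159.2]
force: [0.2, -1.2, 0.2]
grip_width: 0.0004
```

```bash
python3 -c "
from h import *
where()"
```

```text
t 2.55 tip world [0.539  0.1408 0.0792] tip fix mm [ -1.5 152.9  79.2] jaw-y err -0.015 xaxis [-0.003 -0.001 -1.   ] F [ 0.2 -1.2  0.2] w 0.0004
```

>>> {"op": "carry_out", "data": {"moves": [[0.04, -0.4, 0.1, 0], [0.04, -0.4, 0.1, 0], [0.04, -0.4, 0.1, 0], [0.04, -0.4, 0.1, 0], [0.04, -0.4, 0.1, 0], [0.04, -0.4, 0.1, 0], [0, 0, 0, 0]]}}

```text
time_s: 3.25
tool_pos: [0.5447, 0.1155, 0.2759]
tool_rot: [178.0, 89.5, 3.1]
force: [-1.4, -0.1, -0.5]
grip_width: 0.0005
```

```bash
python3 -c "
from h import *
where()"
```

```text
t 3.25 tip world [0.5465 0.1156 0.0939] tip fix mm [  3.2 127.   93.9] jaw-y err -0.016 xaxis [ 0.009  0.001 -1.   ] F [-1.4 -0.1 -0.5] w 0.0005
```

>>> {"op": "carry_out", "data": {"moves": [[0, -0.3, -0.2, 0], [0.02, -0.3, -0.1, 0], [0.02, -0.3, -0.1, 0]]}}

```text
time_s: 3.55
tool_pos: [0.5456, 0.1102, 0.2742]
tool_rot: [-157.7, 89.1, 27.6]
force: [-2.2, 6.4, 7.0]
grip_width: 0.0003
```

>>> {"op": "carry_out", "data": {"moves": [[0.0, -0.3, 0, 0], [0.0, -0.2, 0, 0]]}}

```text
time_s: 3.75
tool_pos: [0.5455, 0.1061, 0.2745]
tool_rot: [-155.0, 89.1, 30.4]
force: [-0.3, 2.3, 2.3]
grip_width: 0.0003
```

```bash
python3 -c "
from h import *
where()"
```

```text
t 3.75 tip world [0.548  0.1076 0.0925] tip fix mm [  4.  118.9  92.5] jaw-y err -0.011 xaxis [ 0.014  0.008 -1.   ] F [-0.3  2.3  2.3] w 0.0003
```

>>> {"op": "carry_out", "data": {"moves": [[0.0, -0.3, 0, 0], [0.0, -0.3, 0, 0], [0, 0, 0, 0]]}}

```text
time_s: 4.05
tool_pos: [0.5458, 0.0994, 0.2744]
tool_rot: [-155.2, 89.0, 30.2]
force: [0.7, 1.9, 2.2]
grip_width: 0.0003
```

>>> {"op": "carry_out", "data": {"moves": [[0.0, -0.3, 0, 0], [0.0, -0.3, 0, 0]]}}

```text
time_s: 4.25
tool_pos: [0.5457, 0.0951, 0.2746]
tool_rot: [-145.9, 88.9, 39.5]
force: [1.0, 11.6, -0.1]
grip_width: 0.0007
```

```bash
python3 -c "
from h import *
where()
import cv2
cv2.imwrite('pics/t2.png',cv2.resize(viewer.read_camera('scene')[140:280,240:420,::-1],None,fx=4,fy=4,interpolation=cv2.INTER_CUBIC))"
```

```text
t 4.25 tip world [0.5485 0.0974 0.0926] tip fix mm [  3.4 108.7  92.6] jaw-y err -0.01 xaxis [ 0.015  0.012 -1.   ] F [ 1.  11.6 -0.1] w 0.0007
```

>>> {"op": "carry_out", "data": {"moves": [[0.0, -0.1, 0, 0], [0, 0, 0, 0]]}}

```text
time_s: 4.5
tool_pos: [0.5456, 0.095, 0.2745]
tool_rot: [-142.5, 88.8, 42.9]
force: [0.6, 3.3, 2.3]
grip_width: 0.0004
```

View pics/t2.png

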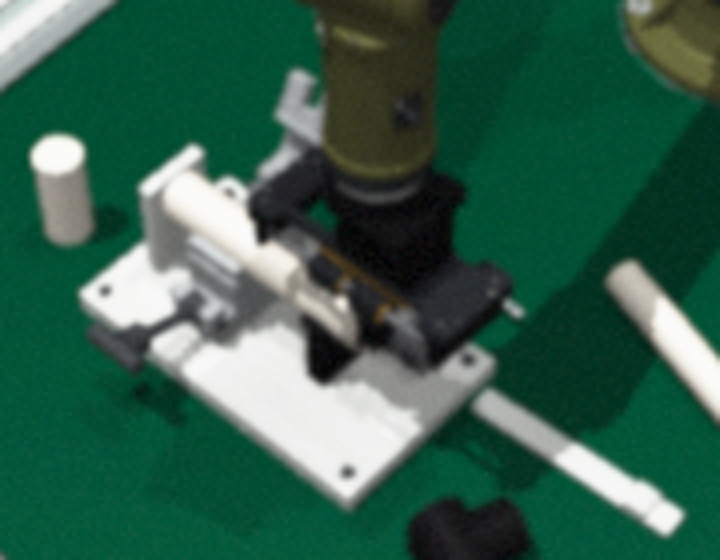

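The tube end appears to be at the stop plate. The gripper hides the tail, so I'll back off, move behind the cap and check from above.

>>> {"op": "carry_out", "data": {"moves": [[0, 1.5, 0, 0], [0, 0.5, 4, 0], [0, 0, 5, 0], [0, 0, 5, 0], [-1, -1, 5, 0], [-3, -4, 1, 0], [-3, -4.2, 0, 0], [-2.5, -4, 0, 0], [-1, -4, 0, 0], [0, 0, 0, 0]]}}

```text
time_s: 5.5
tool_pos: [0.4323, -0.0751, 0.4738]
tool_rot: [85.2, 89.5, -90.2]
force: [-0.6, -0.1, 0.4]
grip_width: 0.0006
```

Run:
```python
from h import *
import cv2
where()
m=viewer.camera_model("wrist");im=viewer.read_camera("wrist");cv2.imwrite("pics/w2.png",im[:,:,::-1])
np.savez("w2.npz",**{k:np.array(m[k]) for k in("K","extrinsics")})
```

```text
t 5.5 tip world [ 0.4323 -0.0766  0.2919] tip fix mm [-130.3  -52.2  291.9] jaw-y err -0.024 xaxis [-0.    -0.009 -1.   ] F [-0.6 -0.1  0.4] w 0.0006
```

View pics/w2.png

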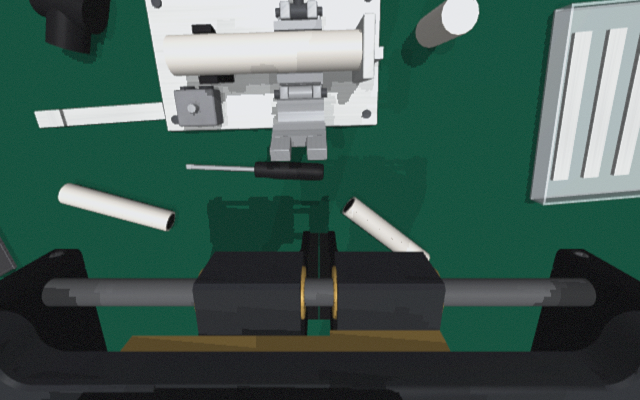

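The tube's end at about (361,51) meets the stop plate at (363,48). The tail is at (166,54) and the cap lip at about (298,152), still leaning back. I'll check the numbers.

Run:
```python
from h import *
m=dict(np.load("w2.npz"))
tf=lambda p:np.round((Fi@np.r_[p,1])[:3]*1000,1)
for n,p,z in[("tail",(166,54),.095),("end",(361,51),.095),("tail near edge",(172,75),.095),("end near edge",(360,70),.095),("tail top",(166,55),.113),("end top",(362,51),.115),("stop top face",(363,17),.118),("stop top face near",(363,78),.118)]:print(n,tf(onz("wrist",p,z,m)))
pl=(F@[0,-.035,0,1])[:3]
q=tf(onplane("wrist",(298,152),pl,F[:3,1],m));print(q)
```

```text
tail [  1.8 105.7  95. ]
end [   0.2 -102.3   95. ]
tail near edge [-19.2 102.8  95. ]
end near edge [ -18.7 -101.6   95. ]
tail top [ -1.5  97.9 113. ]
end top [  -2.4 -100.6  115. ]
stop top face [  27.4 -100.5  118. ]
stop top face near [ -28.1 -101.7  118. ]
[-93.8 -35.  170.1]
```

The tube is seated: end y ≈ -101, stop face ≈ -101, tail ≈ 100, edges parallel. Next is the cap. I'll descend behind the lip and push +x in the fixture frame.

>>> {"op": "carry_out", "data": {"moves": [[0.1, 0.6, -4, 0.02], [0.1, 0.6, -4, 0], [0.1, 0.55, -4, 0], [0, 0, -0.7, 0], [0, 0, 0, 0]]}}

```text
time_s: 6.05
tool_pos: [0.4355, -0.054, 0.3442]
tool_rot: [85.0, 89.4, -89.0]
force: [0.4, 0.3, 1.3]
grip_width: 0.0001
```

```bash
python3 -c "
from h import *
where()"
```

```text
t 6.05 tip world [ 0.4356 -0.0559  0.1622] tip fix mm [-124.9  -32.   162.2] jaw-y err 0.0 xaxis [ 0.   -0.01 -1.  ] F [0.4 0.3 1.3] w 0.0001
```

>>> {"op": "carry_out", "data": {"moves": [[0.8, 0.05, 0, 0], [0.8, 0.05, 0, 0], [0.8, 0.05, 0, 0], [0.8, 0.05, 0, 0], [0.8, 0.05, 0, 0], [0.8, 0.05, 0, 0], [0.8, 0.05, 0, 0], [0, 0, 0, 0]]}}

```text
time_s: 6.85
tool_pos: [0.4992, -0.0509, 0.3509]
tool_rot: [113.1, 89.2, -61.0]
force: [-0.1, -0.2, 0.0]
grip_width: 0.0
```

```bash
python3 -c "
from h import *
where()"
```

```text
t 6.85 tip world [ 0.5005 -0.0532  0.1689] tip fix mm [-60.  -36.1 168.9] jaw-y err -0.001 xaxis [ 0.007 -0.012 -1.   ] F [-0.1 -0.2  0. ] w 0.0
```

>>> {"op": "carry_out", "data": {"moves": [[0.8, 0.08, 0, 0], [0.8, 0.08, 0, 0], [1, 0.1, 0, 0], [1, 0.1, -0.1, 0], [0.5, 0.05, 0, 0], [0, 0, 0, 0]]}}

```text
time_s: 7.45
tool_pos: [0.5437, -0.0467, 0.3484]
tool_rot: [107.3, 89.3, -66.8]
force: [-1.5, -0.4, 0.3]
grip_width: 0.0004
```

```bash
python3 -c "
from h import *
where()"
```

```text
t 7.45 tip world [ 0.5447 -0.0489  0.1664] tip fix mm [-15.7 -36.3 166.4] jaw-y err -0.001 xaxis [ 0.005 -0.012 -1.   ] F [-1.5 -0.4  0.3] w 0.0004
```

>>> {"op": "carry_out", "data": {"moves": [[1, 0.1, -0.3, 0], [1, 0.1, -0.4, 0], [1, 0.1, -0.7, 0], [0.9, 0.1, -0.8, 0], [0.4, 0.04, -0.7, 0], [0, 0, 0, 0]]}}

```text
time_s: 8.05
tool_pos: [0.5914, -0.042, 0.3165]
tool_rot: [116.8, 89.2, -57.3]
force: [-0.2, 0.2, 0.6]
grip_width: 0.0008
```

```bash
python3 -c "
from h import *
where()
import cv2
cv2.imwrite('pics/s3.png',cv2.resize(viewer.read_camera('scene')[140:280,240:420,::-1],None,fx=4,fy=4,interpolation=cv2.INTER_CUBIC))"
```

```text
t 8.05 tip world [ 0.5927 -0.044   0.1345] tip fix mm [ 32.6 -36.5 134.5] jaw-y err -0.002 xaxis [ 0.007 -0.011 -1.   ] F [-0.2  0.2  0.6] w 0.0008
```

View pics/s3.png

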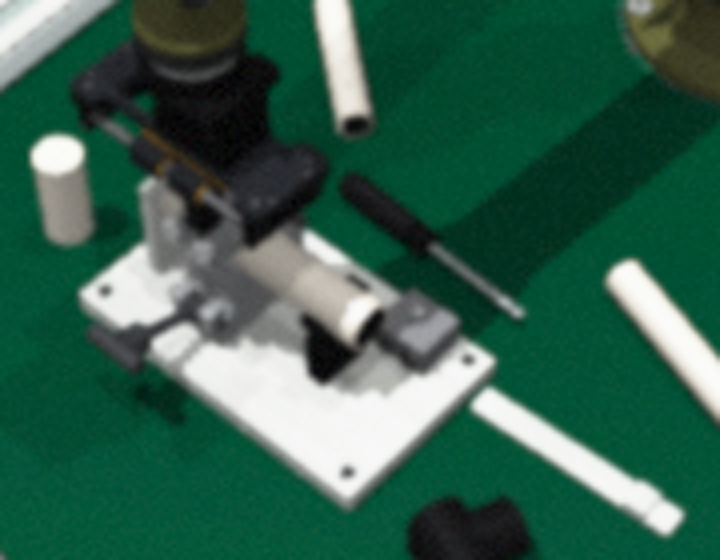

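The cap's flange is under the finger near (200,235). The bolt is still lying down at (115,345). I'll press down.

>>> {"op": "carry_out", "data": {"moves": [[0.3, 0.03, -0.7, 0], [0.3, 0.03, -0.7, 0], [0.2, 0.02, -0.6, 0], [0, 0, 0, 0]]}}

```text
time_s: 8.5
tool_pos: [0.5995, -0.0412, 0.2958]
tool_rot: [118.7, 89.1, -55.4]
force: [1.1, 0.9, -0.7]
grip_width: 0.0004
```

```bash
python3 -c "
from h import *
where()"
```

```text
t 8.5 tip world [ 0.6011 -0.0434  0.1138] tip fix mm [ 41.  -36.8 113.8] jaw-y err -0.002 xaxis [ 0.008 -0.012 -1.   ] F [ 1.1  0.9 -0.7] w 0.0004
```

>>> {"op": "carry_out", "data": {"moves": [[0, 0, -0.3, 0], [0, 0, -0.3, 0]]}}

```text
time_s: 8.7
tool_pos: [0.5998, -0.0412, 0.2903]
tool_rot: [121.7, 89.1, -52.4]
force: [-4.4, 0.6, 17.0]
grip_width: 0.0003
```

>>> {"op": "carry_out", "data": {"moves": [[0, 0, -0.2, 0], [0, 0, -0.2, 0]]}}

```text
time_s: 8.9
tool_pos: [0.5998, -0.0408, 0.2904]
tool_rot: [117.8, 89.0, -56.3]
force: [-4.7, -0.6, 11.7]
grip_width: 0.0003
```

```bash
python3 -c "
from h import *
where()"
```

```text
t 8.9 tip world [ 0.6015 -0.0434  0.1084] tip fix mm [ 41.5 -36.9 108.4] jaw-y err -0.002 xaxis [ 0.01  -0.014 -1.   ] F [-4.7 -0.6 11.7] w 0.0003
```

The cap is on its stop (tip z 108.4 on the flange, 12–17 N). I'll lift and move over the bolt's T-bar.

>>> {"op": "carry_out", "data": {"moves": [[0, 0, 3, 0], [0, 0, 4, 0], [2, 0.2, 2, 0]]}}

```text
time_s: 9.2
tool_pos: [0.6169, -0.0392, 0.3806]
tool_rot: [91.7, 89.1, -82.5]
force: [0.3, 0.9, -0.1]
grip_width: 0.0003
```

>>> {"op": "carry_out", "data": {"moves": [[3, 0.3, 0, 0], [3, 0.4, 0, 0], [0.6, 0.2, 0, 0], [0, 0, 0, 0], [0, 0, 0, 0]], "hand": 8.7, "force": 8}}

```text
time_s: 9.7
tool_pos: [0.6862, -0.0301, 0.3856]
tool_rot: [115.7, 88.9, -58.6]
force: [-0.2, 0.6, 0.5]
grip_width: 0.0324
```

Run:
```python
from h import *
import cv2
where()
m=viewer.camera_model("wrist");im=viewer.read_camera("wrist");cv2.imwrite("pics/w3.png",im[:,:,::-1])
cv2.imwrite('pics/s4.png',cv2.resize(viewer.read_camera('scene')[140:280,240:420,::-1],None,fx=4,fy=4,interpolation=cv2.INTER_CUBIC))
```

```text
t 9.7 tip world [ 0.6881 -0.0332  0.2036] tip fix mm [128.6 -35.7 203.6] jaw-y err -0.004 xaxis [ 0.01  -0.017 -1.   ] F [-0.2  0.6  0.5] w 0.0324
```

View pics/s4.png

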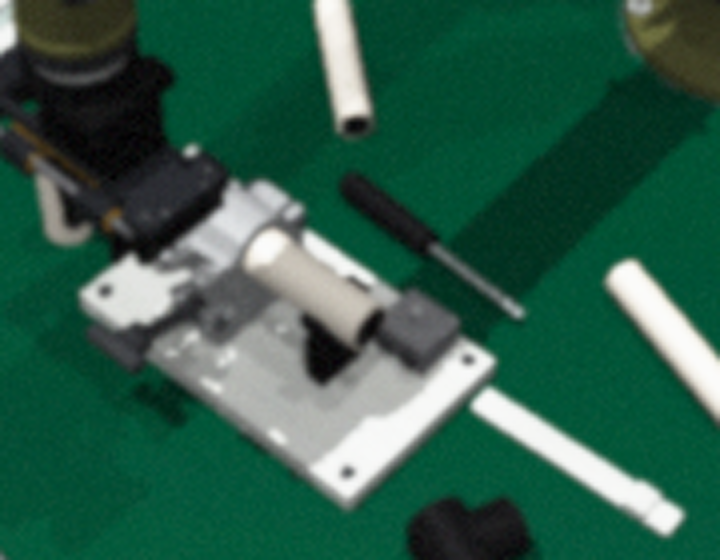

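The cap is shut over the tube and the bolt is still down at about (115,345). Now I open fully and descend astride the bar.

>>> {"op": "carry_out", "data": {"moves": [[0, 0, -1.5, 0], [0, 0, -1.5, 0], [0, 0, -1, 0], [0, 0, -1, 0], [0, 0, -0.5, 0], [0, 0, 0, 0], [0, 0, 0, 0], [0, 0, 0, 0], [0, 0, 0, 0]]}}

```text
time_s: 10.7
tool_pos: [0.6835, -0.0313, 0.325]
tool_rot: [106.7, 88.8, -67.6]
force: [0.1, -0.9, -0.7]
grip_width: 0.0868
```

Run:
```python
from h import *
import cv2
where()
im=viewer.read_camera("wrist");cv2.imwrite("pics/w4.png",im[:,:,::-1])
```

```text
t 10.7 tip world [ 0.685  -0.0348  0.143 ] tip fix mm [125.4 -37.  143. ] jaw-y err -0.006 xaxis [ 0.008 -0.019 -1.   ] F [ 0.1 -0.9 -0.7] w 0.0868
```

View pics/w4.png

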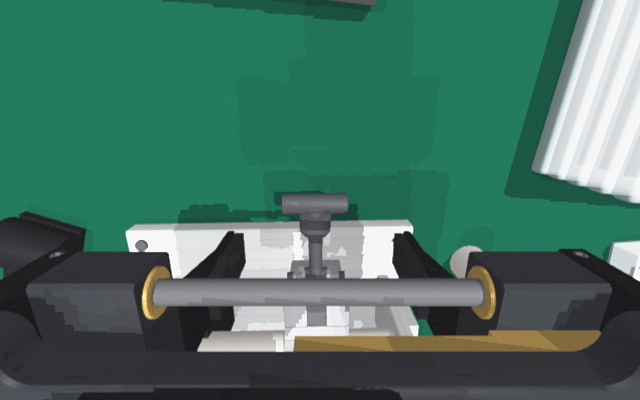

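The bar at (283–347, 203) sits centred between the open fingers. I'll descend and grip its ends.

>>> {"op": "carry_out", "data": {"moves": [[0.25, 0.1, -2.5, 0], [0.25, 0.1, -2.5, 0], [0.1, 0, -2, 0], [0, 0, -0.6, 0], [0, 0, 0, 0]]}}

```text
time_s: 11.25
tool_pos: [0.6911, -0.0291, 0.251]
tool_rot: [122.7, 88.6, -51.6]
force: [-0.0, 0.6, 0.5]
grip_width: 0.0871
```

```bash
python3 -c "
from h import *
where()"
```

```text
t 11.25 tip world [ 0.6939 -0.0326  0.069 ] tip fix mm [134.4 -35.7  69. ] jaw-y err -0.006 xaxis [ 0.016 -0.02  -1.   ] F [-0.   0.6  0.5] w 0.0871
```

>>> {"op": "carry_out", "data": {"moves": [[-0.4, -0.04, -0.4, 0], [0, 0, 0, 0], [0, 0, 0, 0], [0, 0, 0, 0], [0, 0, 0, 0], [0, 0, 0, 0], [0, 0, 0, 0], [0, 0, 0, 0]], "hand": 4.5, "force": 8}}

```text
time_s: 12.05
tool_pos: [0.6879, -0.0288, 0.2516]
tool_rot: [132.8, 88.3, -41.5]
force: [0.3, -0.6, -0.8]
grip_width: 0.0503
```

```bash
python3 -c "
from h import *
where()"
```

```text
t 12.05 tip world [ 0.692  -0.0323  0.0696] tip fix mm [132.6 -35.2  69.6] jaw-y err -0.006 xaxis [ 0.022 -0.02  -1.   ] F [ 0.3 -0.6 -0.8] w 0.0503
```

Gripped at 50.3 mm, which matches the bar's length. Now I swing it along the arc.

>>> {"op": "carry_out", "data": {"moves": [[-0.4, -0.04, 0.8, 0], [-0.4, -0.04, 0.8, 0], [-0.55, -0.06, 0.7, 0], [-0.55, -0.06, 0.7, 0], [0, 0, 0, 0]]}}

```text
time_s: 12.55
tool_pos: [0.6674, -0.031, 0.2842]
tool_rot: [134.7, 88.3, -39.7]
force: [-0.4, 0.5, -1.5]
grip_width: 0.0503
```

```bash
python3 -c "
from h import *
where()"
```

```text
t 12.55 tip world [ 0.6716 -0.0345  0.1023] tip fix mm [112.1 -35.3 102.3] jaw-y err -0.007 xaxis [ 0.023 -0.019 -1.   ] F [-0.4  0.5 -1.5] w 0.0503
```

>>> {"op": "carry_out", "data": {"moves": [[-0.6, -0.06, 0.55, 0], [-0.65, -0.06, 0.45, 0], [-0.65, -0.07, 0.4, 0], [-0.65, -0.07, 0.3, 0], [0, 0, 0, 0]]}}

```text
time_s: 13.05
tool_pos: [0.6398, -0.0339, 0.3037]
tool_rot: [136.7, 88.2, -37.7]
force: [-1.3, 0.4, 0.1]
grip_width: 0.0499
```

```bash
python3 -c "
from h import *
where()"
```

```text
t 13.05 tip world [ 0.6444 -0.0375  0.1218] tip fix mm [ 84.7 -35.4 121.8] jaw-y err -0.007 xaxis [ 0.025 -0.02  -0.999] F [-1.3  0.4  0.1] w 0.0499
```

>>> {"op": "carry_out", "data": {"moves": [[-0.7, -0.07, 0.2, 0], [-0.7, -0.07, 0.15, 0], [-0.7, -0.07, 0.1, 0], [-0.6, -0.06, 0, 0], [0, 0, 0, 0]]}}

```text
time_s: 13.55
tool_pos: [0.6117, -0.0367, 0.3111]
tool_rot: [142.0, 87.8, -32.4]
force: [0.6, 0.5, -0.8]
grip_width: 0.0502
```

```bash
python3 -c "
from h import *
where()"
```

```text
t 13.55 tip world [ 0.6175 -0.0404  0.1292] tip fix mm [ 57.6 -35.5 129.2] jaw-y err -0.007 xaxis [ 0.032 -0.02  -0.999] F [ 0.6  0.5 -0.8] w 0.0502
```

>>> {"op": "carry_out", "data": {"moves": [[-0.4, -0.04, -0.05, 0], [-0.4, -0.04, -0.05, 0], [-0.2, -0.02, 0, 0]]}}

```text
time_s: 13.85
tool_pos: [0.6018, -0.0377, 0.3115]
tool_rot: [144.3, 87.7, -30.1]
force: [1.8, 0.4, 1.6]
grip_width: 0.0501
```

```bash
python3 -c "
from h import *
where()"
```

```text
t 13.85 tip world [ 0.6082 -0.0414  0.1296] tip fix mm [ 48.3 -35.5 129.6] jaw-y err -0.007 xaxis [ 0.035 -0.02  -0.999] F [1.8 0.4 1.6] w 0.0501
```

>>> {"op": "carry_out", "data": {"moves": [[-0.2, -0.02, 0, 0], [-0.2, -0.02, 0, 0], [-0.2, -0.02, 0, 0]]}}

```text
time_s: 14.15
tool_pos: [0.5971, -0.0382, 0.3114]
tool_rot: [150.0, 87.3, -24.4]
force: [10.1, 1.1, -3.1]
grip_width: 0.0504
```

```bash
python3 -c "
from h import *
where()"
```

```text
t 14.15 tip world [ 0.6048 -0.0417  0.1296] tip fix mm [ 44.9 -35.5 129.6] jaw-y err -0.007 xaxis [ 0.042 -0.019 -0.999] F [10.1  1.1 -3.1] w 0.0504
```

A 10 N reaction in x means the bolt is against its hard stop. I'll release, lift clear and check.

>>> {"op": "carry_out", "data": {"moves": [[0, 0, 0, 0], [0, 0, 0, 0], [0, 0, 0, 0], [0, 0, 0, 0], [0, 0, 0, 0], [0, 0, 0, 0]], "hand": 8}}

```text
time_s: 14.75
tool_pos: [0.5938, -0.0386, 0.307]
tool_rot: [140.8, 88.0, -33.5]
force: [0.3, 0.7, 0.3]
grip_width: 0.0795
```

>>> {"op": "carry_out", "data": {"moves": [[0, 0, 3, 0], [0, 0, 4, 0], [0, 0, 4, 0], [-2, 0, 4, 0], [-4, 0, 0, 0], [-4, 0, 0, 0], [-4, 0, 0, 0], [0, 0, 0, 0]]}}

```text
time_s: 15.55
tool_pos: [0.4479, -0.0376, 0.4609]
tool_rot: [138.9, 88.2, -35.4]
force: [0.6, -0.4, 0.6]
grip_width: 0.0799
```

Run:
```python
from h import *
import cv2
where()
m=viewer.camera_model("wrist");im=viewer.read_camera("wrist");cv2.imwrite("pics/w5.png",im[:,:,::-1])
np.savez("w5.npz",**{k:np.array(m[k]) for k in("K","extrinsics")})
```

```text
t 15.55 tip world [ 0.4525 -0.0409  0.279 ] tip fix mm [-106.5  -18.8  279. ] jaw-y err -0.005 xaxis [ 0.025 -0.018 -1.   ] F [ 0.6 -0.4  0.6] w 0.0799
```

View pics/w5.png

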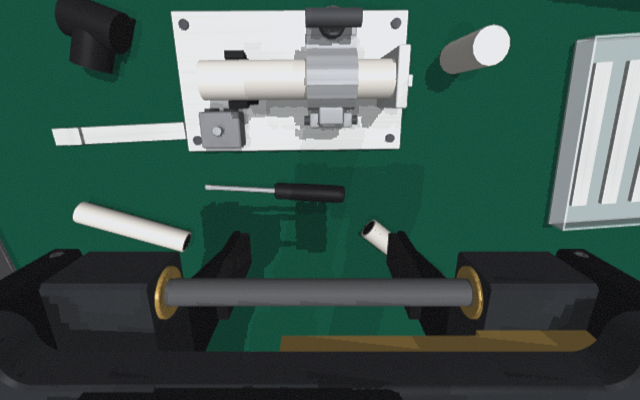

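The cap is shut over the tube. The T-bar is centred at about (334,17) with the bolt standing in the slot. The tube's end at (395,78) is at the stop plate (398), and the bystanders haven't moved. One last numeric check before handing in.

Run:
```python
from h import *
from cell import env
m=dict(np.load("w5.npz"))
tf=lambda p:np.round((Fi@np.r_[p,1])[:3]*1000,1)
for n,p,z in[("bar ctr (48,-35 expected)",(334,17),.138),("end top",(396,78),.113),("tail top",(198,80),.113),("stop face near",(397,107),.118)]:print(n,tf(onz("wrist",p,z,m)))
bar=tf(onz("wrist",(334,17),.138,m))
if abs(bar[0]-48)<8: env.sign_off();print("handed in")
```

```text
bar ctr (48,-35 expected) [ 49.3 -36.1 138. ]
end top [   0.4 -101.2  113. ]
tail top [ -1.   98.1 113. ]
stop face near [ -27.8 -102.8  118. ]
the job is handed in; nothing more can be done
handed in
```

All three steps are done and the job is handed in, at about 15.6 s on the robot's clock. I slid the tube to the stop plate, swung the hinged half down onto its stop, then gripped the T-bar by its ends and swung the bolt upright into the slot.

Last checks, from the final wrist picture and the forces, in the fixture frame:
- **Tube:** the end is at y ≈ -101 mm and the stop face measured about -102 mm (nominal -100). The tail is at about 98 mm, and the axis is parallel to the fixture's y within measuring error.
- **Hinged half:** the fingertip stopped on the flange at z = 108.4 mm (108 when shut) with a 12–17 N reaction.
- **Bolt:** the bar centre is at (49, -36) mm against (48, -35) expected, about 0.015 rad from upright. It gave a 10 N reaction at its hard stop.
- **Surroundings:** the gripper is clear, and the bystanders in view look unmoved. I judged that by eye, and the scanner was out of view in that last picture.

No check failed. The 1–3 mm differences are about the calibration and pixel accuracy.

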